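# Feed a filled carton carrier past the sprung stop gate onto the scale

### The arm

A 6-joint arm with a two-finger parallel gripper is mounted at the origin on the work surface. World frame = base frame: x ahead of the robot, y to its left, z up, the work surface at z = 0. Lengths are in mm, angles in rad, forces in N, time in s.
With the tool pointing down it reaches from about 350 to 775 mm from the base axis. Payload 7.3 kg.
Tool frame: the origin (TCP) lies at the very end of the fingers, on their centre line; the grasp point (between the pads) lies 19 mm behind it; z points along the fingers, y is the line along which they close (so a half turn about z gives the same grasp; the last joint's range is limited). The gripper opens to 92 mm and grips with 3 to 60 N. Pads are 19 mm wide; open, the fingers measure 130 mm over their backs; the gripper's body (75 mm by 190 mm) begins 47 mm behind the grasp point.
Start: joints at [1.167, 0.342, 1.524, -0, 1.275, -0.146], TCP at [133.836, 507.676, 201.541] pointing down, gripper open.
Joint ranges: [-2.53, 2.53], [-0.77, 2.02], [0.04, 2.7], [-1, 4.14], [0.28, 2.66], [-3.11, 3.11]. Speed limits (rad/s): [2.57, 2.57, 3.14, 3.14, 3.14, 3.14].

### API

Orientations are given as [roll, pitch, yaw] about the fixed x, y, z axes, in that order (R = Rz(yaw) Ry(pitch) Rx(roll)).
In Python, from plant import bot gives the robot as it stands.
- The arm moves only by the tool jog_arm, never from a script. Its argument "targets" is a list of rows, each an object with "xyz": the shift along the tool's x, y, z as a fraction of full scale, a list of three; "spin": the turn about the tool's z as a fraction of full scale. In form: [{"xyz": [x, y, z], "spin": spin}, ...]. A call has exactly 10 rows; each row shifts and turns the commanded pose from where the row before left it, along the tool's axes as they then stand; what a row does not reach is not made up. Full scale, the value 1, is 80 mm for a shift and 0.1 rad for a turn. A row lasts 1/8 s, in which the tool goes at most 62.5 mm and 10.7 degrees, less where a joint would pass 70% of its speed; a pose out of reach is approached as far as the arm can. A call with a number of a shift or a turn outside -1 to 1 is refused whole. A call with a gripper value outside its range is refused whole. "gripper" is the opening in per cent of the stroke, from 0 (shut) to 100 (fully open), set as the call begins (left out, the last holds). The fingers move at their own pace and stop on an object; the grip force is fixed at half the most. Time passes only in rows, so rows that do not move let the fingers close, or fill a call up. It gives the time, the measured TCP pose, the force, the opening and the grip force at its end, in the units of the state.
- bot.get_obs(): the state, without advancing time (a new reading comes with each control period).
- bot.capture(name): name is "scene" or "top"; returns the picture (384x512x3 uint8, blue, green, red); there is no depth.
- bot.get_calibration(name): a dict with "vfov" (degrees; the focal length in pixels is half the picture's height over the tangent of half this angle, whatever the lens; pixels are square), "cx", "cy" (the principal point, pixels), "eye" and "rotation" of the camera in the world. Camera axes: x right, y down, z forward; pixel columns grow to the right and rows downward; lengths in mm; the calibration is good to about 2 mm. A picture is of the moment at which its call begins. get_calibration takes no time and is no camera call.
- bot.close_job(): hands the job in; it is judged then, once.
The state is a dict: "time": time; "joint_positions": joint angles; "dq": joint speeds; "tau": joint torques, N m; "tool_pos": TCP position; "tcp_rot": TCP orientation; "contact_force": force on the tool from outside, world axes, zero at the start; "moment": the same for the moment, N m; "grip_width": finger opening in mm; "finger_force": force on a finger pad.
Only numpy, scipy, OpenCV 4.12 (cv2) and the standard library are available. Lean on these libraries where they do the work, as an engineer would, in place of code of your own. Each camera call takes 0.05 s, during which the arm holds its last target. There are 200 camera calls.

### The job

Feed the blue carton carrier onto the scale: hold the orange stop gate open with one fingertip on its yellow lever while another fingertip pushes the carrier along the chute over the gate, and push it on until it stands against the end stop on the weighing pan. Then take the hand away so that the gate springs shut behind it. Only push and press, do not grip or lift the carrier; its three cartons stay standing in their pockets and everything else on the table stays where it is.

Things in the scene. Friction and masses are not known exactly. Their poses are not given: they have to be found in the camera images.
- feeder: Fixed infeed chute, scale at its end. Origin on the table under it; x along the feed (to the scale), y across, z up. White slide bed 46 mm above the table, x = -195 to 95 mm; aluminium side rails with inner faces at y = -42 and 42 mm, 6 mm thick, tops 24 mm above the bed. Outside the -y rail nothing stands above bed level but the lever.
- pan (a point): Centre of the top of the bench scale's steel weighing pan. Pan at feeder x = 100 to 220 mm, 1 mm lower than the slide bed; side guides in line with the rails, 14 mm above the pan; an upright end stop at its far end, then the low console.
- gate (a joint): Orange sprung stop gate in mid-bed, leaf 36 mm wide; hinge shaft across, under the bed, at feeder x = 85 mm. 0 = shut: leaf up 16 degrees, its free edge, facing the carrier, 18 mm above the bed at feeder x = 10 mm; the carrier cannot force it. 0.28 rad = fully open, end of travel: leaf flat, 3 mm under bed level. Springs shut when let go.
- lever: Yellow ribbed lever bar, one piece with the gate; pressing it down opens the gate. 26 mm wide, centred at feeder y = -72 mm, from the hinge back to feeder x = -175 mm. Gate open: bar level, top 9 mm above the bed (55 above the table), so a fingertip can slide along it. Shut: slopes up 16 degrees. Down force about 0.7 N at its end, 4 N at 40 mm from the hinge. Origin on the hinge axis.
- lever_end (a point): Middle of the top of the lever's free end; moves with the lever (about 126 mm above the table when shut, 55 mm when open).
- stop_face (a point): Middle of the face of the upright end stop on the weighing pan (rubber buffers), 13 mm above bed level, at feeder x = 215 mm.
- carrier: Blue plastic carton carrier, a tray 100 mm long (its x, along the feed; +x end is its nose), 78 mm wide, walls 26 mm high, with three cross pockets; origin at the centre of its underside. It stands on the slide bed before the gate, with 3 mm play to each rail. About 0.4 kg with its cartons. Its back wall (-x) is flat and full width.
- carton1: Small carton standing loose in one of the carrier's pockets, 25 x 66 mm and 46 mm high, green with a lime band; its top is 50 mm above the slide bed. Origin at the centre of its underside.
- carton2: Small carton standing loose in one of the carrier's pockets, 25 x 66 mm and 46 mm high, yellow with a red band; its top is 50 mm above the slide bed. Origin at the centre of its underside.
- carton3: Small carton standing loose in one of the carrier's pockets, 25 x 66 mm and 46 mm high, white with a green band; its top is 50 mm above the slide bed. Origin at the centre of its underside.
- pack_green: Green tissue pack 28 x 110 x 55 mm standing on the table near the lever side of the chute. Bystander; origin under it.
- pack_yellow: Yellow tissue pack 28 x 75 x 55 mm standing on the table near the lever side of the chute. Bystander; origin under it.
- pack_blue: White and blue tissue pack 28 x 110 x 55 mm standing on the table. Bystander; origin under it.
- tape: Roll of brown tape lying flat, 68 mm across, 24 mm high. Bystander; origin under it.
- screwdriver: Screwdriver lying on the table. Bystander; origin under it.
- water: Glass water bottle, 64 mm across, 200 mm high. Bystander; origin under it.
- spare_carrier: Grey empty carrier, 100 x 78 x 26 mm, on the table (not the one to use). Bystander; origin under it.
Things that resemble listed ones, but are neither listed nor needed, are in the scene too. What is shaped like the carton1 but purple is not meant.

How it is judged:
By the outcome, as a careful person would: the job done as asked, in the order asked, and still so for the second after the job is handed in, with the robot touching nothing.
It also fails if it takes over 45 s, if anything falls off the work surface, if the arm or the gripper's body presses on something with over 40 N, if the wrist force passes 120 N, or if a joint passes its speed limit or range.

## Working session

There is one attempt and no reset: what is moved stays moved. The work goes in short steps, Python scripts to look and compute and a tool call to move; the robot and the scene stay as the last step left them, time stands still between calls to the robot, and variables do not carry over. Pictures are saved under pics/ and viewed, at most 10 in all, crops included, and the job is handed in when it is done.

Besides the shell and the picture viewer there is one more tool, called after ">>>" as name([rows], argument=value, ...), one row to a line, values as JSON. jog_arm: Moves the arm, as the interface text tells. Shift numbers are shares of 80 mm and turn numbers shares of 0.1 rad, none past 1 either way. Its arguments: {"type":"object","properties":{"targets":{"type":"array","items":{"type":"object","properties":{"xyz":{"type":"array","items":{"type":"number"}},"spin":{"type":"number"}}}},"gripper":{"type":"number"}},"required":["targets"]}

```bash
mkdir -p pics; python3 - <<'E'
from plant import bot
import cv2,numpy as np
for n in("scene","top"):
    cv2.imwrite(f"pics/{n}0.png",bot.capture(n)); c=bot.get_calibration(n); print(n,c)
o=bot.get_obs();print(o)
E
```

```text
scene {'vfov': 49.46158018007474, 'cx': 258.19050981088327, 'cy': 188.83018955496797, 'eye': array([1386.77584225,  116.13340393, 1013.85222821]), 'rotation': array([-2.39008159, -0.00795776,  1.67987463])}
top {'vfov': 50.83412828086477, 'cx': 247.41777884980212, 'cy': 190.9615521460889, 'eye': array([ 395.47244803,   25.22249315, 1225.47357981]), 'rotation': array([-3.00493954e+00,  1.00231549e-03, -1.55700943e+00])}
{'time': 0.1, 'joint_positions': array([ 1.16695922e+00,  3.42629612e-01,  1.52487817e+00,  2.66602218e-05,
        1.27538622e+00, -1.46000807e-01]), 'dq': array([-0.0010073 , -0.00256665, -0.00493867,  0.0002127 , -0.00115537,
       -0.00089338]), 'tau': array([ 1.52786553e-03, -4.32000947e+01, -2.44693029e+01,  7.19767646e-02,
        5.26841905e-02, -3.78176628e-05]), 'tool_pos': array([133.69256104, 507.30944672, 200.94175921]), 'tcp_rot': array([-3.14030886e+00, -2.14547613e-04,  2.88374844e+00]), 'contact_force': array([ 0.49653915,  0.39107362, -0.22365739]), 'moment': array([-0.01491223,  0.02477373, -0.00946384]), 'finger_force': 0.0, 'grip_width': 91.6976935306579}
```

View pics/scene0.png

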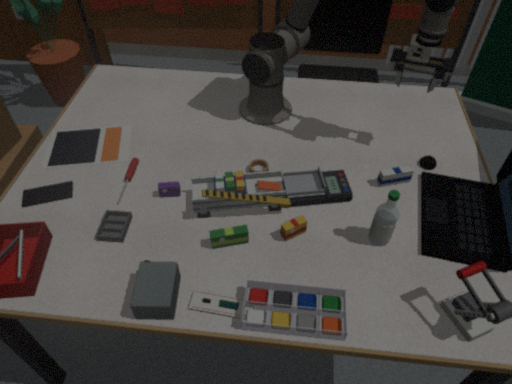

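View pics/top0.png

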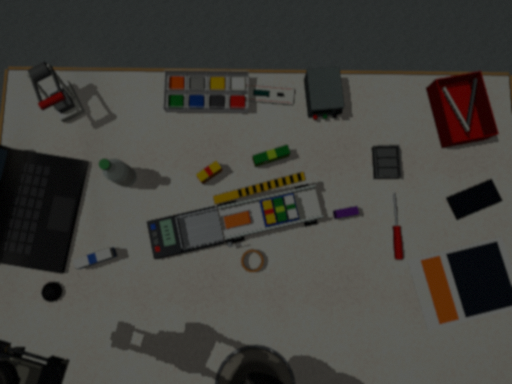

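Top view: the feeder runs from about (320,200) to (150,240), with the feed going left (world +y). The lever is on its upper (+x) side at (215–305, 175–200), and the carrier is at about (280,208). Next I'll measure in an enlarged crop.

```bash
cat > h.py <<'E'
import numpy as np,cv2
from plant import bot
from scipy.spatial.transform import Rotation as R
def cal(n):
    c=bot.get_calibration(n); r=R.from_euler('xyz',c['rotation']).as_matrix()
    return c,r,192/np.tan(np.radians(c['vfov']/2))
def onplane(n,u,v,z):
    c,r,f=cal(n); d=r@np.array([(u-c['cx'])/f,(v-c['cy'])/f,1]); return c['eye']+d*(z-c['eye'][2])/d[2]
def proj(n,p):
    c,r,f=cal(n); q=r.T@(np.array(p)-c['eye']); return q[:2]/q[2]*f+[c['cx'],c['cy']]
E
python3 - <<'E'
from h import *
t=cv2.imread('pics/top0.png'); s=cv2.imread('pics/scene0.png')
a=cv2.resize(t[165:265,140:340],None,fx=4,fy=4,interpolation=cv2.INTER_CUBIC); a=cv2.convertScaleAbs(a,alpha=1.5)
cv2.imwrite('pics/topc.png',a)
b=cv2.resize(s[150:230,180:360],None,fx=4.4,fy=4.4,interpolation=cv2.INTER_CUBIC); b=cv2.convertScaleAbs(b,alpha=1.5)
cv2.imwrite('pics/scenec.png',b)
print([onplane('top',u,v,46).round() for u,v in((320,200),(150,240))])
print(proj('top',bot.get_obs()['tool_pos']))
E
```

```text
[array([ 534., -185.,   46.]), array([410., 309.,  46.])]
[ 47.75892445 352.61197931]
```

View pics/topc.png

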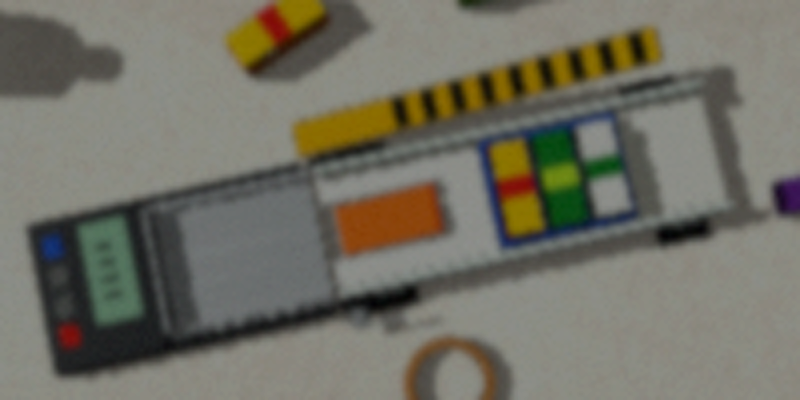

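View pics/scenec.png

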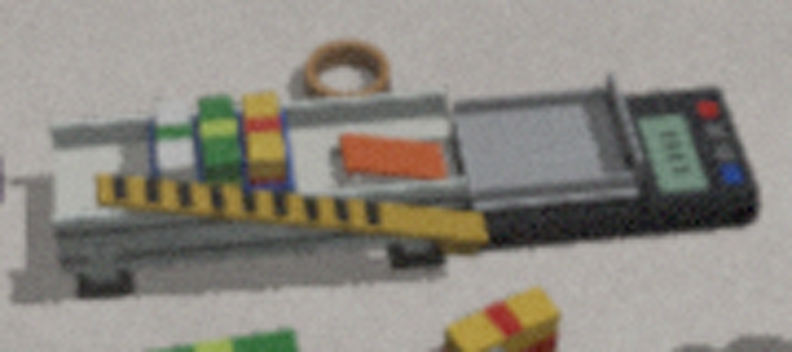

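The top crop shows these points (crop pixels):
- Lever end: (657,44)
- Gate free edge: (437,183)–(444,232)
- Carrier rim corners: (482,143), (612,113), (637,213), (505,246)
- Bed/pan seam: (312,168)–(338,298)

In the scene crop, the gate is up and the lever is raised at its left end (100,178).

```bash
python3 - <<'E'
from h import *
P=lambda x,y,z:onplane('top',140+x/4,165+y/4,z)[:2]
obs=np.array([P(657,44,126),P(440.5,208,64),P(325,233,46)])
mod=np.array([[-175,-72],[10,0],[97,0]])
def fit(m,o):
    a=(m-m.mean(0)).view() @ [1,1j]; b=(o-o.mean(0))@[1,1j]
    th=np.angle((b*a.conj()).sum()); rr=np.array([[np.cos(th),-np.sin(th)],[np.sin(th),np.cos(th)]])
    t=o.mean(0)-rr@m.mean(0); print('res',(o-(m@rr.T+t)).round(1)); return th,rr,t
th,rr,t=fit(mod,obs); print(th,t)
F=lambda p:(rr.T@(p-t)).round(1)
for c in((482,143),(612,113),(637,213),(505,246)):print('carrier',F(P(*c,72)))
print('rails',F(P(708,72,70)),F(P(730,215,70)),'console end',F(P(42,300,60)),'lever near',F(P(298,138,55)))
# carrier mask check: blue
for n,f in(('yellow',P(275,30,55)),('tape',P(450,370,24))):print(n,F(f))
# rail direction
a=P(318,160,70);b=P(700,76,70);print('dir from rail',np.arctan2(*(a-b)[::-1]),F(a),F(b))
E
```

```text
res [[-4.9  9. ]
 [ 0.5 -4.3]
 [ 4.3 -4.7]]
1.8248859775270228 [481.64927259  14.39727294]
carrier [-34.2 -37.1]
carrier [-130.4  -35.9]
carrier [-129.5   38. ]
carrier [-32.3  38.3]
rails [-205.7  -48.5] [-194.    55.1] console end [298.5  -3.6] lever near [ 94.2 -74.4]
yellow [  92.4 -156.3]
tape [ 26.4 115. ]
dir from rail 1.8023268248982176 [ 83.  -53.5] [-199.3  -47.1]
```

```bash
python3 - <<'E'
from h import *
P=lambda x,y,z:onplane('top',140+x/4,165+y/4,z)[:2]
m=np.array([[-165,-72],[10,0],[97,0]]);o=np.array([P(657,44,126),P(440.5,208,64),P(325,233,46)])
a=(m-m.mean(0))@[1,1j]; b=(o-o.mean(0))@[1,1j]; th=np.angle((b*a.conj()).sum())
rr=np.array([[np.cos(th),-np.sin(th)],[np.sin(th),np.cos(th)]]);t=o.mean(0)-rr@m.mean(0)
print('res',(o-(m@rr.T+t)).round(1),th,t)
open('h.py','a').write(f"\nTH={th}\nT=np.array({t.tolist()})\nrr=np.array([[np.cos(TH),-np.sin(TH)],[np.sin(TH),np.cos(TH)]])\nW=lambda x,y:rr@[x,y]+T\nF=lambda p:rr.T@(np.array(p)[:2]-T)\n")
F=lambda p:(rr.T@(p-t)).round(1)
for c in((482,143),(612,113),(637,213),(505,246)):print('carrier',F(P(*c,72)))
print('rails',F(P(708,72,70)),F(P(730,215,70)),F(P(318,160,70)),F(P(700,76,70)))
ob=bot.get_obs();print(F(ob['tool_pos'][:2]))
g=rr@[-150,-36]+t;print('goal',g, 'yaw',th-0.06)
d=g-ob['tool_pos'][:2];y=ob['tcp_rot'][2];print('tool dx,dy',d@[np.cos(y),np.sin(y)],d@[np.sin(y),-np.cos(y)],'spin',y-(th-.06))
print('water',F(onplane('top',103,163,200)[:2]),'greenpack',F(onplane('top',271,155,55)[:2]))
E
```

```text
res [[-1.6  3.5]
 [-0.6 -1.5]
 [ 2.2 -2.1]] 1.8129375993494778 [482.64065889  11.50567101]
carrier [-30.7 -37.3]
carrier [-126.9  -37.2]
carrier [-126.9   36.7]
carrier [-29.7  38.2]
rails [-202.   -50.7] [-191.6   53.1] [ 86.7 -52.2] [-195.7  -49.2]
[565.  219.9]
goal [ 553.55771922 -125.48619209] yaw 1.7529375993494778
tool dx,dy -567.345986777672 -504.81244323442917 spin 1.1308108360942102
water [ 350.7 -212. ] greenpack [ -93.4 -164.6]
```

>>> jog_arm([
  {"xyz":[-0.5,-0.44,0],"spin":0},
  {"xyz":[-0.5,-0.44,0],"spin":0},
  {"xyz":[-0.5,-0.44,0],"spin":0},
  {"xyz":[-0.5,-0.44,0],"spin":0},
  {"xyz":[-0.5,-0.44,0],"spin":0},
  {"xyz":[-0.5,-0.44,0],"spin":0},
  {"xyz":[-0.5,-0.44,0],"spin":0},
  {"xyz":[-0.5,-0.44,0],"spin":0},
  {"xyz":[-0.5,-0.44,0],"spin":0},
  {"xyz":[-0.5,-0.44,0],"spin":0},
], gripper=66)

```text
time: 1.35
tool_pos: [431.4, 63.7, 201.4]
tcp_rot: [3.141, -0.0, 2.883]
contact_force: [0.1, 0.5, 0.4]
grip_width: 60.8
finger_force: 0.0
```

>>> jog_arm([
  {"xyz":[-0.5,-0.46,0],"spin":0},
  {"xyz":[-0.5,-0.46,0],"spin":0},
  {"xyz":[-0.5,-0.46,0],"spin":0},
  {"xyz":[-0.5,-0.46,0],"spin":1},
  {"xyz":[0,0,0],"spin":1},
  {"xyz":[0,0,0],"spin":1},
  {"xyz":[0,0,0],"spin":1},
  {"xyz":[0,0,0],"spin":1},
  {"xyz":[0,0,0],"spin":1},
  {"xyz":[0,0,0],"spin":1},
])

```text
time: 2.6
tool_pos: [547.8, -117.7, 201.0]
tcp_rot: [-3.141, -0.001, 2.18]
contact_force: [-0.1, -0.2, 0.4]
grip_width: 60.5
finger_force: 0.0
```

>>> jog_arm([
  {"xyz":[0,0,0],"spin":1},
  {"xyz":[0,0,0],"spin":1},
  {"xyz":[0,0,0],"spin":1},
  {"xyz":[0,0,0],"spin":1},
  {"xyz":[0,0,0],"spin":0.3},
  {"xyz":[0,0,0],"spin":0},
  {"xyz":[0,0,0],"spin":0},
  {"xyz":[0,0,0],"spin":0},
  {"xyz":[0,0,0],"spin":0},
  {"xyz":[0,0,0],"spin":0},
])

```text
time: 3.85
tool_pos: [548.1, -117.8, 201.5]
tcp_rot: [3.142, -0.0, 1.754]
contact_force: [-0.1, 0.2, -0.5]
grip_width: 60.8
finger_force: 0.0
```

```bash
cat > st.py <<'E'
from h import *
import sys
def rel(fx,fy):
    o=bot.get_obs();y=o['tcp_rot'][2];d=W(fx,fy)-o['tool_pos'][:2]
    print('t',o['time'],'F',F(o['tool_pos']).round(1),'z',o['tool_pos'][2].round(1),'rot',o['tcp_rot'].round(3),'w',o['grip_width'].round(1),'f',o['contact_force'].round(1))
    s=(o['grip_width']+19)/2; ty=np.array([np.sin(y),-np.cos(y)])
    print('lever finger',F(o['tool_pos'][:2]+s*ty).round(1),'push finger',F(o['tool_pos'][:2]-s*ty).round(1))
    print('to goal tool xy share',d@[np.cos(y),np.sin(y)]/80,d@ty/80,'feeder axes in tool: +x =',np.cos(TH-y).round(3),-np.sin(TH-y).round(3))
rel(*map(float,sys.argv[1:3]))
E
python3 st.py -150 -36
```

```text
Traceback (most recent call last):
  File "st.py", line 9, in <module>
    rel(*map(float,sys.argv[1:3]))
    ~~~^^^^^^^^^^^^^^^^^^^^^^^^^^^
  File "st.py", line 5, in rel
    print('t',o['time'],'F',F(o['tool_pos']).round(1),'z',o['tool_pos'][2].round(1),'rot',o['tcp_rot'].round(3),'w',o['grip_width'].round(1),'f',o['contact_force'].round(1))
                                                                                                                    ^^^^^^^^^^^^^^^^^^^^^
AttributeError: 'float' object has no attribute 'round'
```

```bash
sed -i "s/o\['grip_width'\].round(1)/round(o['grip_width'],1)/" st.py; python3 st.py -150 -36
```

```text
t 3.85 F [-141.2  -32.5] z 201.5 rot [ 3.142 -0.     1.754] w 60.8 f [-0.1  0.2 -0.5]
lever finger [-143.6  -72.3] push finger [-138.9    7.3]
to goal tool xy share -0.1070836642919302 0.049949754751760264 feeder axes in tool: +x = 0.998 -0.059
```

>>> jog_arm([
  {"xyz":[-0.11,0.05,0],"spin":0},
  {"xyz":[0,0,0.12],"spin":0},
  {"xyz":[0,0,0.15],"spin":0},
  {"xyz":[0,0,0.15],"spin":0},
  {"xyz":[0,0,0.15],"spin":0},
  {"xyz":[0,0,0.15],"spin":0},
  {"xyz":[0,0,0.15],"spin":0},
  {"xyz":[0,0,0.13],"spin":0},
  {"xyz":[0,0,0.1],"spin":0},
  {"xyz":[0,0,0],"spin":0},
])

```text
time: 5.1
tool_pos: [553.3, -125.6, 112.9]
tcp_rot: [-3.141, -0.001, 1.754]
contact_force: [0.4, -0.7, -0.1]
grip_width: 60.4
finger_force: 0.0
```

```bash
python3 st.py -150 -36; python3 - <<'E'
from h import *
s=bot.capture('scene');t=bot.capture('top')
b=cv2.resize(s[130:230,170:320],None,fx=4,fy=4,interpolation=cv2.INTER_CUBIC)
a=cv2.resize(t[150:250,220:350],None,fx=4,fy=4,interpolation=cv2.INTER_CUBIC)
cv2.imwrite('pics/b1.png',cv2.convertScaleAbs(np.vstack([cv2.resize(b,(600,300)),cv2.resize(a,(600,300))]),alpha=1.5))
E
```

```text
t 5.1 F [-150.1  -35.7] z 112.9 rot [-3.141e+00 -1.000e-03  1.754e+00] w 60.4 f [ 0.4 -0.7 -0.1]
lever finger [-152.4  -75.3] push finger [-147.7    4. ]
to goal tool xy share 0.001038148659844286 0.003858913512344604 feeder axes in tool: +x = 0.998 -0.059
```

View pics/b1.png

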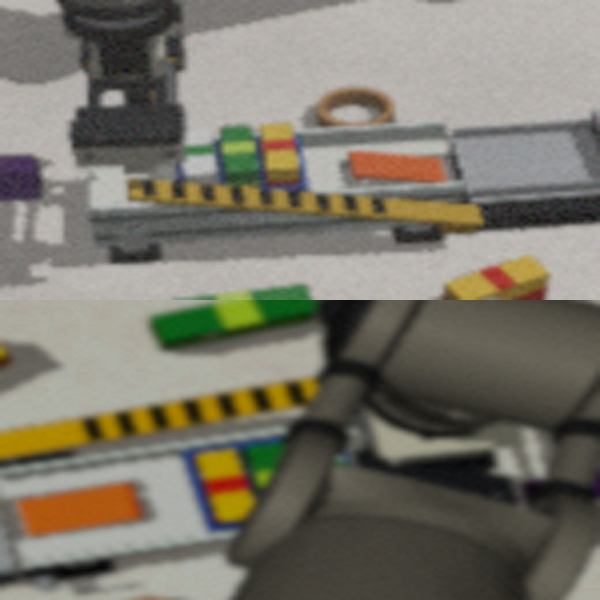

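The scene half shows the gripper body at about (128,130) above the chute, but I can't make out the fingers. I'll project the expected fingertip pixels and look closer.

```bash
python3 - <<'E'
from h import *
o=bot.get_obs();z=o['tool_pos'][2]
for n,p in(('lever tip',(-152.4,-75.3)),('push tip',(-147.7,4)),('tcp',(-150,-36)),('lever end shut',(-165,-72))):
    q=W(*p); print(n,proj('scene',[*q,z if n!='lever end shut' else 126]).round(1))
s=bot.capture('scene')
cv2.imwrite('pics/b2.png',cv2.convertScaleAbs(cv2.resize(s[110:210,150:280],None,fx=6,fy=6,interpolation=cv2.INTER_CUBIC),alpha=2.2))
E
```

```text
lever tip [205.4 195. ]
push tip [205.7 175.7]
tcp [205.5 185.2]
lever end shut [200.6 191.7]
```

View pics/b2.png

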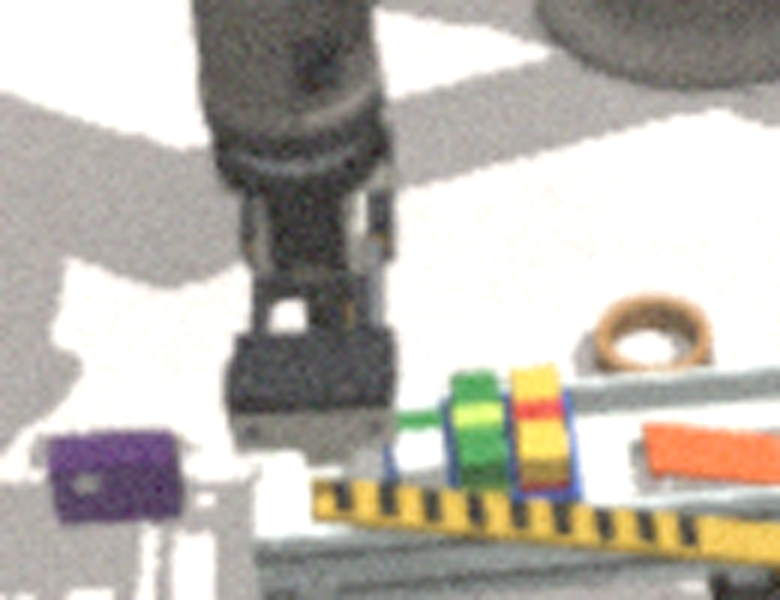

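Crop pixels: the body block is at about (310,390), with its silver lower edge at y≈450. The lever end is at about (320,495). The fingers are not clearly visible, so I'll mark the projections to compare.

```bash
python3 - <<'E'
from h import *
s0=cv2.imread('pics/scene0.png');s=bot.capture('scene')
def crop(im,r0,c0,h,w,k,pts):
    a=cv2.convertScaleAbs(cv2.resize(im[r0:r0+h,c0:c0+w],None,fx=k,fy=k,interpolation=cv2.INTER_CUBIC),alpha=1.5)
    for p,col in pts:
        q=((proj('scene',p)-[c0,r0]+.5)*k).astype(int); cv2.circle(a,tuple(int(i) for i in q),3,col,1)
    return a
y=2.884;c=np.array([133.7,507.3,201]);ty=np.array([np.sin(y),-np.cos(y),0])
A=crop(s0,20,370,90,100,4,[(c+55*ty,(0,0,255)),(c-55*ty,(0,0,255))])
o=bot.get_obs();c=o['tool_pos'];y=o['tcp_rot'][2];ty=np.array([np.sin(y),-np.cos(y),0]);tx=np.array([np.cos(y),np.sin(y),0])
pts=[(c+40*ty,(0,0,255)),(c-40*ty,(255,0,0))]+[(c+i*95*ty+j*37*tx+[0,0,66],(0,255,0)) for i in(-1,1) for j in(-1,1)]
B=crop(s,130,170,90,100,4,pts)
C=crop(s0,130,170,90,100,4,pts[:2])
cv2.imwrite('pics/b3.png',np.vstack([np.hstack([A[:300],B[:300]]),np.hstack([C[:300],0*C[:300]])])[:600])
E
```

```text
(no output)
```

View pics/b3.png

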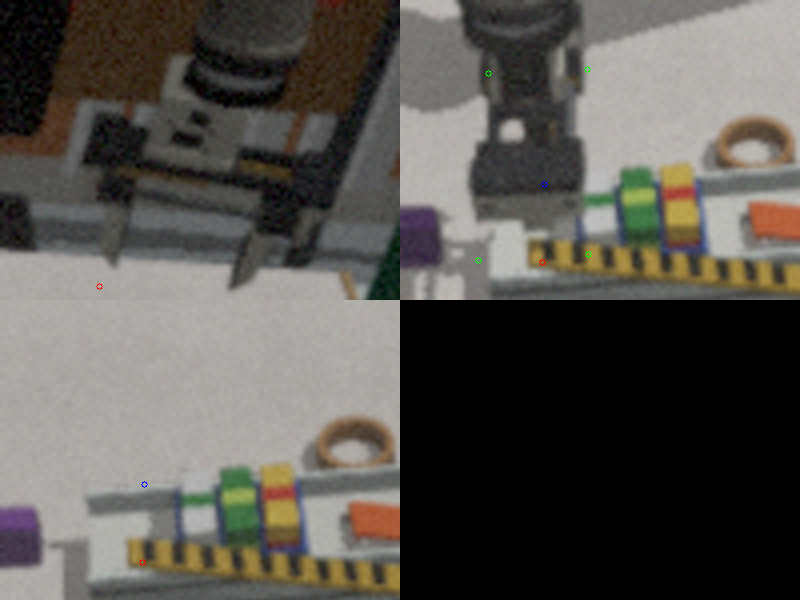

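Top-right panel: the lever looks unmoved compared with the earlier view below it. The visible fingertip, at about (545,240), sits some 20 mm higher than the projected TCP at (542,262). The first picture shows the same offset. I'll go down a safe 20 mm and see whether the lever moves.

>>> jog_arm([
  {"xyz":[0,0,0.05],"spin":0},
  {"xyz":[0,0,0.05],"spin":0},
  {"xyz":[0,0,0.05],"spin":0},
  {"xyz":[0,0,0.05],"spin":0},
  {"xyz":[0,0,0.05],"spin":0},
  {"xyz":[0,0,0],"spin":0},
  {"xyz":[0,0,0],"spin":0},
  {"xyz":[0,0,0],"spin":0},
  {"xyz":[0,0,0],"spin":0},
  {"xyz":[0,0,0],"spin":0},
])

```text
time: 6.55
tool_pos: [553.6, -125.7, 93.6]
tcp_rot: [3.142, -0.0, 1.754]
contact_force: [0.2, 0.0, 0.9]
grip_width: 60.9
finger_force: 0.2
```

```bash
cat >> h.py <<'E'
def lever(im):
    h=cv2.cvtColor(im[178:225,190:300],cv2.COLOR_BGR2HSV); m=cv2.inRange(h,(18,120,60),(34,255,255))
    # topmost yellow row in columns near the free end, and lowest row
    out=[]
    for c in range(195,300,15):
        r=np.flatnonzero(m[:,c-190:c-184].any(1)); r=r[r>6]+178; out.append((c,r.min() if len(r) else None,r.max() if len(r) else None))
    return out
E
python3 st.py -150 -36; python3 - <<'E'
from h import *
s=bot.capture('scene')
print(lever(cv2.imread('pics/scene0.png')));print(lever(s))
cv2.imwrite('pics/b4.png',cv2.convertScaleAbs(cv2.resize(s[130:220,170:300],None,fx=6,fy=6,interpolation=cv2.INTER_CUBIC),alpha=1.4))
E
```

```text
t 6.55 F [-150.2  -36. ] z 93.6 rot [ 3.142 -0.     1.754] w 60.9 f [0.2 0.  0.9]
lever finger [-152.6  -75.8] push finger [-147.8    3.9]
to goal tool xy share 0.0024486412552018875 0.00010783164515265916 feeder axes in tool: +x = 0.998 -0.059
[(195, None, None), (210, np.int64(191), np.int64(197)), (225, np.int64(192), np.int64(198)), (240, np.int64(185), np.int64(200)), (255, np.int64(196), np.int64(201)), (270, np.int64(197), np.int64(203)), (285, np.int64(198), np.int64(224))]
[(195, None, None), (210, np.int64(192), np.int64(198)), (225, np.int64(193), np.int64(200)), (240, np.int64(185), np.int64(201)), (255, np.int64(196), np.int64(202)), (270, np.int64(197), np.int64(203)), (285, np.int64(198), np.int64(224))]
```

View pics/b4.png

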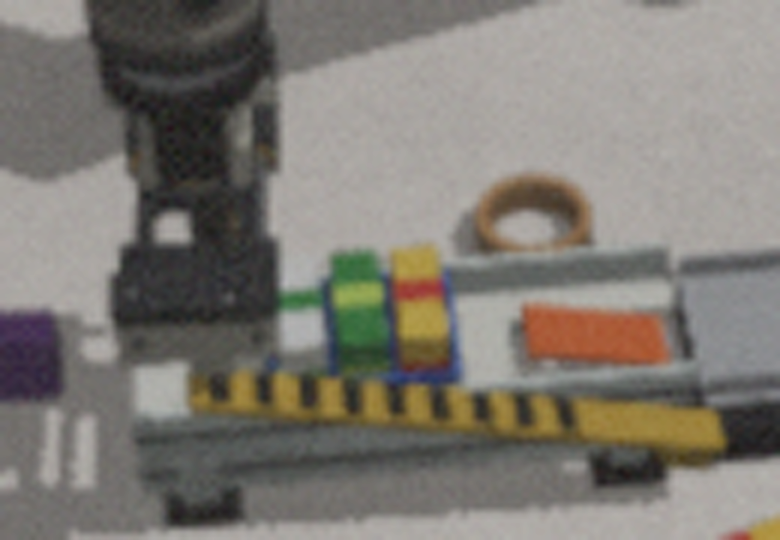

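The lever is now pressed slightly (about 1 px, 0.9 N), so the physical tip is roughly 20 mm above the reported TCP. I'll continue down and use the force to find the end of travel.

>>> jog_arm([
  {"xyz":[0,0,0.06],"spin":0},
  {"xyz":[0,0,0.06],"spin":0},
  {"xyz":[0,0,0.06],"spin":0},
  {"xyz":[0,0,0.06],"spin":0},
  {"xyz":[0,0,0.06],"spin":0},
  {"xyz":[0,0,0.06],"spin":0},
  {"xyz":[0,0,0.06],"spin":0},
  {"xyz":[0,0,0.06],"spin":0},
  {"xyz":[0,0,0],"spin":0},
  {"xyz":[0,0,0],"spin":0},
])

```text
time: 7.85
tool_pos: [553.5, -125.6, 55.1]
tcp_rot: [-3.141, -0.0, 1.754]
contact_force: [-0.3, 1.0, 1.0]
grip_width: 60.8
finger_force: 0.3
```

```bash
python3 st.py -150 -36; python3 - <<'E'
from h import *
s=bot.capture('scene'); cv2.imwrite('pics/c1.png',s)
print([tuple(map(lambda v:v and int(v),x)) for x in lever(s)])
for x in(-175,-152,-100,-50,0):print(x,proj('scene',[*W(x,-72),55]).round(1), 'bar end tops')
E
```

```text
t 7.85 F [-150.1  -35.9] z 55.1 rot [-3.141 -0.     1.754] w 60.8 f [-0.3  1.   1. ]
lever finger [-152.4  -75.7] push finger [-147.7    3.9]
to goal tool xy share 0.0007671864154928169 0.0013020441126686167 feeder axes in tool: +x = 0.998 -0.059
[(195, 201, 204), (210, 200, 206), (225, 200, 206), (240, 185, 205), (255, 198, 205), (270, 198, 205), (285, 198, 224)]
-175 [199.4 208. ] bar end tops
-152 [207.1 207.3] bar end tops
-100 [224.3 205.6] bar end tops
-50 [240.7 204.1] bar end tops
0 [257.  202.5] bar end tops
```

>>> jog_arm([
  {"xyz":[0,0,0.06],"spin":0},
  {"xyz":[0,0,0.06],"spin":0},
  {"xyz":[0,0,0.06],"spin":0},
  {"xyz":[0,0,0.02],"spin":0},
  {"xyz":[0,0,0],"spin":0},
  {"xyz":[0,0,0],"spin":0},
  {"xyz":[0,0,0],"spin":0},
  {"xyz":[0,0,0],"spin":0},
  {"xyz":[0,0,0],"spin":0},
  {"xyz":[0,0,0],"spin":0},
])

```text
time: 9.15
tool_pos: [553.6, -125.7, 39.1]
tcp_rot: [3.142, -0.0, 1.754]
contact_force: [-0.4, -0.1, 0.5]
grip_width: 60.8
finger_force: 0.3
```

```bash
python3 st.py -150 -36; python3 - <<'E'
from h import *
s=bot.capture('scene'); cv2.imwrite('pics/c2.png',s)
print([tuple(map(lambda v:v and int(v),x)) for x in lever(s)])
E
```

```text
t 9.15 F [-150.2  -36. ] z 39.1 rot [ 3.142 -0.     1.754] w 60.8 f [-0.4 -0.1  0.5]
lever finger [-152.6  -75.8] push finger [-147.8    3.9]
to goal tool xy share 0.002613855634927658 1.2196263204315957e-05 feeder axes in tool: +x = 0.998 -0.059
[(195, 204, 209), (210, 203, 209), (225, 201, 208), (240, 185, 207), (255, 200, 206), (270, 199, 205), (285, 198, 224)]
```

>>> jog_arm([
  {"xyz":[0,0,0.02],"spin":0},
  {"xyz":[0,0,0.02],"spin":0},
  {"xyz":[0,0,0],"spin":0},
  {"xyz":[0,0,0],"spin":0},
  {"xyz":[0,0,0],"spin":0},
  {"xyz":[0,0,0],"spin":0},
  {"xyz":[0,0,0],"spin":0},
  {"xyz":[0,0,0],"spin":0},
  {"xyz":[0,0,0],"spin":0},
  {"xyz":[0,0,0],"spin":0},
])

```text
time: 10.45
tool_pos: [553.6, -125.7, 35.9]
tcp_rot: [3.141, -0.0, 1.754]
contact_force: [0.7, -1.2, 0.3]
grip_width: 60.7
finger_force: 0.3
```

>>> jog_arm([
  {"xyz":[0,0,0.02],"spin":0},
  {"xyz":[0,0,0],"spin":0},
  {"xyz":[0,0,0],"spin":0},
  {"xyz":[0,0,0],"spin":0},
  {"xyz":[0,0,0],"spin":0},
  {"xyz":[0,0,0],"spin":0},
  {"xyz":[0,0,0],"spin":0},
  {"xyz":[0,0,0],"spin":0},
  {"xyz":[0,0,0],"spin":0},
  {"xyz":[0,0,0],"spin":0},
])

```text
time: 11.7
tool_pos: [553.5, -125.7, 34.3]
tcp_rot: [-3.142, -0.0, 1.754]
contact_force: [-0.6, 1.1, -0.3]
grip_width: 61.1
finger_force: 0.3
```

>>> jog_arm([
  {"xyz":[0,0,0.02],"spin":0},
  {"xyz":[0,0,0],"spin":0},
  {"xyz":[0,0,0],"spin":0},
  {"xyz":[0,0,0],"spin":0},
  {"xyz":[0,0,0],"spin":0},
  {"xyz":[0,0,0],"spin":0},
  {"xyz":[0,0,0],"spin":0},
  {"xyz":[0,0,0],"spin":0},
  {"xyz":[0,0,0],"spin":0},
  {"xyz":[0,0,0],"spin":0},
])

```text
time: 12.95
tool_pos: [553.6, -125.7, 32.7]
tcp_rot: [3.141, -0.0, 1.754]
contact_force: [-0.2, -0.8, 0.6]
grip_width: 60.1
finger_force: 0.3
```

```bash
python3 - <<'E'
from h import *
s=bot.capture('scene'); cv2.imwrite('pics/c3.png',s)
print([tuple(map(lambda v:v and int(v),x)) for x in lever(s)])
# subpixel: yellow-weighted centroid rows
for f in('c1','c2','c3'):
    im=cv2.imread(f'pics/{f}.png').astype(float)[192:216]; w=np.clip(im[:,:,2]-im[:,:,0]-25,0,None)
    print(f,[(c,round(float((w[:,c:c+8].sum(1)*np.arange(192,216)).sum()/w[:,c:c+8].sum()),2)) for c in(202,212,222)])
E
```

```text
[(195, 206, 211), (210, 204, 210), (225, 203, 209), (240, 185, 208), (255, 200, 206), (270, 199, 205), (285, 198, 224)]
c1 [(202, 204.35), (212, 202.92), (222, 202.43)]
c2 [(202, 207.75), (212, 206.03), (222, 205.14)]
c3 [(202, 209.29), (212, 207.39), (222, 206.14)]
```

>>> jog_arm([
  {"xyz":[0,0,0.02],"spin":0},
  {"xyz":[0,0,0.02],"spin":0},
  {"xyz":[0,0,0],"spin":0},
  {"xyz":[0,0,0],"spin":0},
  {"xyz":[0,0,0],"spin":0},
  {"xyz":[0,0,0],"spin":0},
  {"xyz":[0,0,0],"spin":0},
  {"xyz":[0,0,0],"spin":0},
  {"xyz":[0,0,0],"spin":0},
  {"xyz":[0,0,0],"spin":0},
])

```text
time: 14.25
tool_pos: [553.6, -125.7, 29.5]
tcp_rot: [3.141, -0.0, 1.754]
contact_force: [-0.6, -0.2, 2.9]
grip_width: 60.3
finger_force: 1.4
```

```bash
python3 - <<'E'
from h import *
s=bot.capture('scene'); cv2.imwrite('pics/c4.png',s)
for f in('c3','c4'):
    im=cv2.imread(f'pics/{f}.png').astype(float)[192:216]; w=np.clip(im[:,:,2]-im[:,:,0]-25,0,None)
    print(f,[(c,round(float((w[:,c:c+8].sum(1)*np.arange(192,216)).sum()/w[:,c:c+8].sum()),2)) for c in(202,212,222)])
print(bot.get_obs()['contact_force'])
E
```

```text
c3 [(202, 209.29), (212, 207.39), (222, 206.14)]
c4 [(202, 210.02), (212, 207.99), (222, 206.7)]
[-0.63530565 -0.77868542  2.66887   ]
```

The force rose to 2.9 N, so the lever is at its end of travel and the gate is open. Now I push along the feed while spinning the hand, so the lever finger lags behind.

>>> jog_arm([
  {"xyz":[0.062,-0.004,0],"spin":0.5},
  {"xyz":[0.062,-0.007,0],"spin":0.5},
  {"xyz":[0.062,-0.01,0],"spin":0.5},
  {"xyz":[0.061,-0.013,0],"spin":0.5},
  {"xyz":[0.06,-0.016,0],"spin":0.5},
  {"xyz":[0.06,-0.019,0],"spin":0.5},
  {"xyz":[0.059,-0.022,0],"spin":0.5},
  {"xyz":[0.058,-0.025,0],"spin":0.5},
  {"xyz":[0.057,-0.028,0],"spin":0.5},
  {"xyz":[0.055,-0.031,0],"spin":0.5},
])

```text
time: 15.55
tool_pos: [541.6, -78.3, 29.7]
tcp_rot: [3.141, 0.002, 1.253]
contact_force: [-1.7, -7.2, 2.3]
grip_width: 60.6
finger_force: 3.5
```

```bash
python3 st.py 82 -36; python3 - <<'E'
from h import *
s=bot.capture('scene'); t=bot.capture('top')
a=cv2.resize(s[150:225,180:330],None,fx=5,fy=4,interpolation=cv2.INTER_CUBIC); b=cv2.resize(t[165:255,180:330],(750,300),interpolation=cv2.INTER_CUBIC)
cv2.imwrite('pics/d1.png',cv2.convertScaleAbs(np.vstack([a,b]),alpha=1.4))
E
```

```text
t 15.55 F [-101.3  -35.7] z 29.7 rot [3.141e+00 2.000e-03 1.253e+00] w 60.6 f [-1.7 -7.2  2.3]
lever finger [-122.5  -69.4] push finger [-80.2  -1.9]
to goal tool xy share 1.9439910110116874 -1.213842085230711 feeder axes in tool: +x = 0.847 -0.531
```

View pics/d1.png

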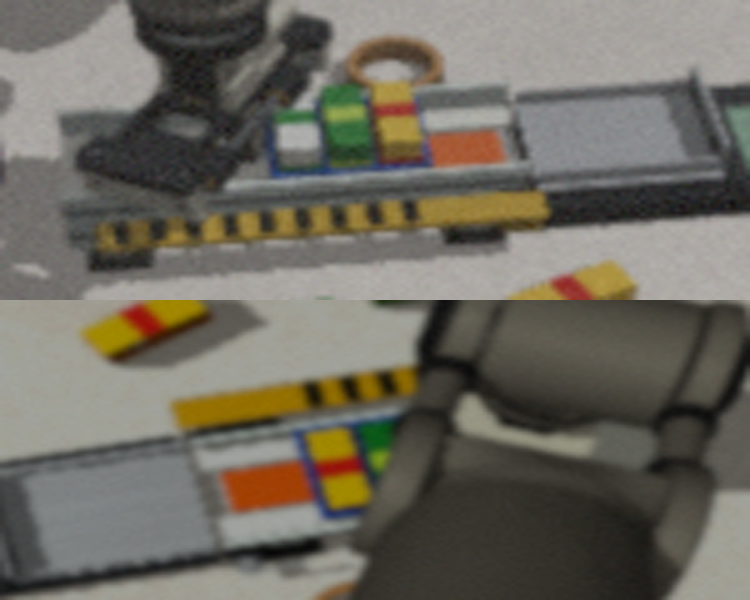

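The picture shows the gate flat (orange at (470,148)), the lever level, the carrier's nose over the gate, and the cartons upright. I'll continue pushing straight.

>>> jog_arm([
  {"xyz":[0.085,-0.053,0],"spin":0},
  {"xyz":[0.085,-0.053,0],"spin":0},
  {"xyz":[0.085,-0.053,0],"spin":0},
  {"xyz":[0.085,-0.053,0],"spin":0},
  {"xyz":[0.085,-0.053,0],"spin":0},
  {"xyz":[0.085,-0.053,0],"spin":0},
  {"xyz":[0.085,-0.053,0],"spin":0},
  {"xyz":[0.085,-0.053,0],"spin":0},
  {"xyz":[0.085,-0.053,0],"spin":0},
  {"xyz":[0.085,-0.053,0],"spin":0},
])

```text
time: 16.9
tool_pos: [522.8, -0.0, 29.8]
tcp_rot: [3.14, 0.001, 1.255]
contact_force: [-0.7, -5.5, 3.5]
grip_width: 60.5
finger_force: 3.6
```

```bash
python3 st.py 82 -36; python3 - <<'E'
from h import *
s=bot.capture('scene'); t=bot.capture('top')
a=cv2.resize(s[150:225,180:330],None,fx=5,fy=4,interpolation=cv2.INTER_CUBIC); b=cv2.resize(t[165:255,180:330],(750,300),interpolation=cv2.INTER_CUBIC)
cv2.imwrite('pics/d2.png',cv2.convertScaleAbs(np.vstack([a,b]),alpha=1.4))
E
```

```text
t 16.9 F [-20.8 -36.3] z 29.8 rot [3.140e+00 1.000e-03 1.255e+00] w 60.5 f [-0.7 -5.5  3.5]
lever finger [-41.9 -70. ] push finger [ 0.2 -2.5]
to goal tool xy share 1.0884295824195018 -0.6835740293591237 feeder axes in tool: +x = 0.848 -0.53
```

>>> jog_arm([
  {"xyz":[0.085,-0.053,0],"spin":0},
  {"xyz":[0.085,-0.053,0],"spin":0},
  {"xyz":[0.085,-0.053,0],"spin":0},
  {"xyz":[0.085,-0.053,0],"spin":0},
  {"xyz":[0.085,-0.053,0],"spin":0},
  {"xyz":[0.085,-0.053,0],"spin":0},
  {"xyz":[0.085,-0.053,0],"spin":0},
  {"xyz":[0.085,-0.053,0],"spin":0},
  {"xyz":[0.085,-0.053,0],"spin":0},
  {"xyz":[0.06,-0.037,0],"spin":0},
])

```text
time: 18.25
tool_pos: [504.6, 75.7, 29.9]
tcp_rot: [3.14, 0.001, 1.254]
contact_force: [-0.0, -7.0, 5.1]
grip_width: 60.7
finger_force: 4.0
```

```bash
cat > nose.py <<'E'
from h import *
t=bot.capture('top'); cv2.imwrite('pics/top_n.png',t)
h=cv2.cvtColor(t,cv2.COLOR_BGR2HSV)
# blue carrier rim extents in feeder coordinates (rim z=71)
m=cv2.inRange(h,(105,120,40),(125,255,255)); v,u=np.nonzero(m[180:250,170:330])
p=np.array([F(onplane('top',a+170,b+180,71)) for a,b in zip(u,v)]); p=p[(abs(p[:,1])<45)&(p[:,0]<235)]
print('blue n',len(p),'x',np.percentile(p[:,0],[0,2,98,100]).round(1),'y',np.percentile(p[:,1],[2,98]).round(1))
E
python3 st.py 82 -36; python3 nose.py
```

```text
t 18.25 F [ 57.  -36.7] z 29.9 rot [3.140e+00 1.000e-03 1.254e+00] w 60.7 f [-0.  -7.   5.1]
lever finger [ 35.9 -70.5] push finger [78.1 -2.9]
to goal tool xy share 0.26025721391524353 -0.17282133285769202 feeder axes in tool: +x = 0.848 -0.53Traceback (most recent call last):
  File "nose.py", line 6, in <module>
    p=np.array([F(onplane('top',a+170,b+180,71)) for a,b in zip(u,v)]); p=p[(abs(p[:,1])<45)&(p[:,0]<235)]
                                                                                 ~^^^^^
IndexError: too many indices for array: array is 1-dimensional, but 2 were indexed
```

>>> jog_arm([
  {"xyz":[0.034,-0.021,0],"spin":0},
  {"xyz":[0.034,-0.021,0],"spin":0},
  {"xyz":[0.034,-0.021,0],"spin":0},
  {"xyz":[0.034,-0.021,0],"spin":0},
  {"xyz":[0.034,-0.021,0],"spin":0},
  {"xyz":[0.034,-0.021,0],"spin":0},
  {"xyz":[0.017,-0.01,0],"spin":0},
  {"xyz":[0,0,0],"spin":0},
  {"xyz":[0,0,0],"spin":0},
  {"xyz":[0,0,0],"spin":0},
])

```text
time: 19.55
tool_pos: [501.1, 95.5, 30.8]
tcp_rot: [3.137, -0.0, 1.254]
contact_force: [1.5, -7.5, 9.7]
grip_width: 60.3
finger_force: 5.9
```

```bash
sed -i 's/(105,120,40),(125,255,255)/(105,110,25),(130,255,255)/; s/180:250,170:330/180:250,165:300/; s/a+170/a+165/' nose.py; python3 st.py 82 -36; python3 nose.py
```

```text
t 19.55 F [ 77.1 -38.1] z 30.8 rot [ 3.137 -0.     1.254] w 60.3 f [ 1.5 -7.5  9.7]
lever finger [ 56.1 -71.7] push finger [98.1 -4.5]
to goal tool xy share 0.03852231881269566 -0.05466913334519567 feeder axes in tool: +x = 0.848 -0.53Traceback (most recent call last):
  File "nose.py", line 6, in <module>
    p=np.array([F(onplane('top',a+165,b+180,71)) for a,b in zip(u,v)]); p=p[(abs(p[:,1])<45)&(p[:,0]<235)]
                                                                                 ~^^^^^
IndexError: too many indices for array: array is 1-dimensional, but 2 were indexed
```

>>> jog_arm([
  {"xyz":[0.017,-0.011,0],"spin":0},
  {"xyz":[0.017,-0.011,0],"spin":0},
  {"xyz":[0.017,-0.011,0],"spin":0},
  {"xyz":[0,0,0],"spin":0},
  {"xyz":[0,0,0],"spin":0},
  {"xyz":[0,0,0],"spin":0},
  {"xyz":[0,0,0],"spin":0},
  {"xyz":[0,0,0],"spin":0},
  {"xyz":[0,0,0],"spin":0},
  {"xyz":[0,0,0],"spin":0},
])

```text
time: 20.85
tool_pos: [500.3, 99.0, 31.2]
tcp_rot: [3.136, 0.001, 1.254]
contact_force: [0.4, -13.9, 12.6]
grip_width: 60.5
finger_force: 9.2
```

```bash
python3 st.py 82 -36; python3 - <<'E'
from h import *
s=bot.capture('scene'); t=bot.capture('top')
a=cv2.resize(s[140:215,200:350],None,fx=5,fy=4,interpolation=cv2.INTER_CUBIC); b=cv2.resize(t[165:265,140:290],(750,300),interpolation=cv2.INTER_CUBIC)
cv2.imwrite('pics/e1.png',cv2.convertScaleAbs(np.vstack([a,b]),alpha=1.4))
# column extent of saturated blue / cartons in scene
h=cv2.cvtColor(s,cv2.COLOR_BGR2HSV)
m=cv2.inRange(h,(105,110,30),(130,255,255))[150:200,240:325]; v,u=np.nonzero(m); print('blue scene cols',u.min()+240 if len(u) else None,u.max()+240 if len(u) else None,len(u))
if len(u):
    for r in range(v.min(),v.max()+1,3):
        k=u[v==r]; print(r+150,k.max()+240 if len(k) else None,end='; ')
print()
for y in(-39,0,39):print(y,'stop',proj('scene',[*W(215,y),72]).round(1),proj('scene',[*W(205,y),72]).round(1),proj('scene',[*W(215,y),46]).round(1))
E
```

```text
t 20.85 F [ 80.7 -38.2] z 31.2 rot [3.136e+00 1.000e-03 1.254e+00] w 60.5 f [  0.4 -13.9  12.6]
lever finger [ 59.6 -71.9] push finger [101.8  -4.4]
to goal tool xy share -0.000289639510850281 -0.031706607696418566 feeder axes in tool: +x = 0.848 -0.53
blue scene cols 291 323 97
181 291; 184 292; 187 323; 190 303; 
-39 stop [323.8 184.5] [320.7 184.8] [322.8 190.2]
0 stop [320.9 175.8] [317.8 176. ] [319.9 181.4]
39 stop [318.1 167.3] [315.1 167.6] [317.2 173. ]
```

>>> jog_arm([
  {"xyz":[0.017,-0.011,0],"spin":0},
  {"xyz":[0.01,-0.006,0],"spin":0},
  {"xyz":[0,0,0],"spin":0},
  {"xyz":[0,0,0],"spin":0},
  {"xyz":[0,0,0],"spin":0},
  {"xyz":[0,0,0],"spin":0},
  {"xyz":[0,0,0],"spin":0},
  {"xyz":[0,0,0],"spin":0},
  {"xyz":[0,0,0],"spin":0},
  {"xyz":[0,0,0],"spin":0},
])

```text
time: 22.2
tool_pos: [500.2, 99.6, 31.3]
tcp_rot: [3.134, 0.003, 1.256]
contact_force: [1.6, -22.6, 14.2]
grip_width: 60.7
finger_force: 13.8
```

```bash
python3 st.py 82 -36
```

```text
t 22.2 F [ 81.3 -38.2] z 31.3 rot [3.134e+00 3.000e-03 1.256e+00] w 60.7 f [  1.6 -22.6  14.2]
lever finger [ 60.2 -72. ] push finger [102.4  -4.4]
to goal tool xy share -0.007326594625932534 -0.027872891802751914 feeder axes in tool: +x = 0.849 -0.529
```

Firmly against the stop: the force went from 14 to 23 N with almost no motion. I'll ease back a few mm, then lift straight up.

>>> jog_arm([
  {"xyz":[-0.02,0.012,0],"spin":0},
  {"xyz":[-0.02,0.012,0],"spin":0},
  {"xyz":[-0.03,0.02,0],"spin":0},
  {"xyz":[0,0,-0.05],"spin":0},
  {"xyz":[0,0,-0.1],"spin":0},
  {"xyz":[0,0,-0.2],"spin":0},
  {"xyz":[0,0,-0.3],"spin":0},
  {"xyz":[0,0,-0.4],"spin":0},
  {"xyz":[0,0,-0.4],"spin":0},
  {"xyz":[0,0,-0.4],"spin":0},
])

```text
time: 23.45
tool_pos: [498.2, 97.4, 178.5]
tcp_rot: [-3.14, 0.0, 1.254]
contact_force: [0.6, 0.5, -1.0]
grip_width: 60.6
finger_force: 0.0
```

>>> jog_arm([
  {"xyz":[-0.3,-0.4,-0.2],"spin":0},
  {"xyz":[-0.3,-0.4,0],"spin":0},
  {"xyz":[-0.3,-0.4,0],"spin":0},
  {"xyz":[-0.3,-0.4,0],"spin":0},
  {"xyz":[-0.3,-0.3,0],"spin":0},
  {"xyz":[0,0,0],"spin":0},
  {"xyz":[0,0,0],"spin":0},
  {"xyz":[0,0,0],"spin":0},
  {"xyz":[0,0,0],"spin":0},
  {"xyz":[0,0,0],"spin":0},
])

```text
time: 24.7
tool_pos: [317.2, 30.8, 193.4]
tcp_rot: [-3.141, -0.0, 1.254]
contact_force: [-0.6, -0.8, -0.2]
grip_width: 60.8
finger_force: 0.0
```

```bash
python3 - <<'E'
from h import *
s=bot.capture('scene'); t=bot.capture('top')
a=cv2.resize(s[140:215,185:350],(780,330),interpolation=cv2.INTER_CUBIC); b=cv2.resize(t[150:265,140:340],(780,270),interpolation=cv2.INTER_CUBIC)
cv2.imwrite('pics/f1.png',cv2.convertScaleAbs(np.vstack([a,b]),alpha=1.4)); print(bot.get_obs()['tool_pos'])
E
```

```text
[317.09533518  30.74731465 193.40708801]
```

View pics/f1.png

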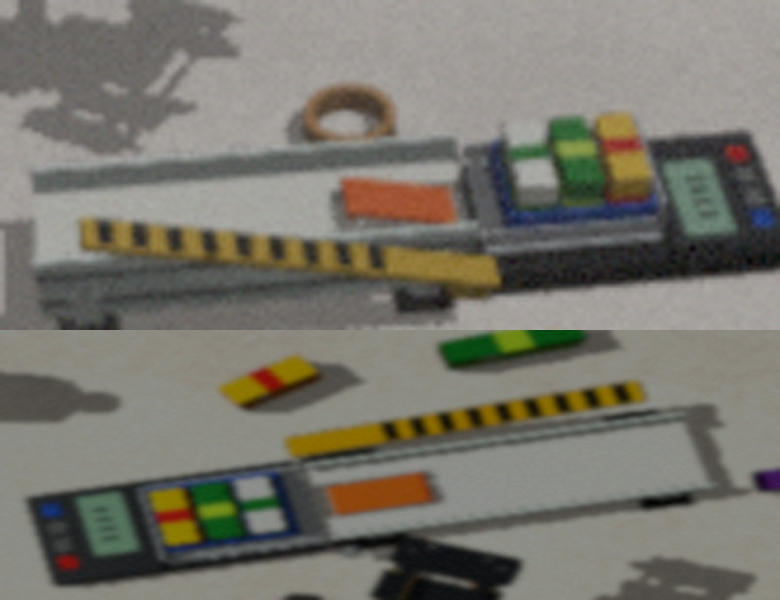

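The carrier is on the pan against the end stop with its cartons upright. The gate is shut again and the other items in view are undisturbed, so I'm handing in.

```bash
python3 -c "
from plant import bot
print(bot.close_job())"
```

```text
the job is handed in; nothing more can be done
None
```

The job is handed in at about 25 s: the carrier stands against the end stop on the pan with its three cartons upright, the gate has sprung shut behind it, and the hand is clear; no verdict came back.

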